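# Slide the board carrier under the microscope

## Robot

A 6-joint arm with a two-finger parallel gripper is mounted at the origin on the work surface. World frame = base frame: x ahead of the robot, y to its left, z up, the work surface at z = 0. Lengths are in m, angles in rad, forces in N, time in s.
With the tool pointing down it reaches from about 0.425 to 0.95 m from the base axis. Payload 3.5 kg.
Tool frame: the origin (TCP) lies midway between the tips of the shut fingers; the grasp point (between the pads) lies 19 mm behind it; z points along the fingers, y is the line along which they close (so a half turn about z gives the same grasp; the last joint's range is limited). The gripper opens to 85 mm and grips with 20 to 120 N. Pads are 22 mm wide; open, the fingers measure 114 mm over their backs; the gripper's body (76 mm by 85 mm) begins 54 mm behind the grasp point. The pads swing forward as they close: fully open they stand 13 mm farther back than shut.
Start: joints at [0.99, 0.286, 1.577, -0, 1.279, -0.15], TCP at [0.282, 0.613, 0.231] pointing down, gripper open.
Joint ranges: [-2.77, 2.77], [-0.9, 2.22], [0.21, 2.48], [-1.53, 4.67], [0.24, 2.81], [-2.84, 2.84]. Speed limits (rad/s): [2.79, 2.79, 3.14, 3.14, 3.14, 3.14].

## Interface

Orientations are given as a rotation vector (axis times angle).
In Python, from rig import arm, cams gives the robot as it stands.
- The arm moves only by the tool servo_tool, never from a script. Its argument "commands" is a list of rows, each a list of 3 entries, a list of its own where there are three numbers: the gripper's target within -1 to 1 (fully open at 1, half-way at 0, shut at -1), then the shift along the tool's x, y, z in cm, then the turn, a rotation vector about the tool's x, y, z in rad. A call has 1 to 12 rows; each row is the pose to reach, as a shift and turn from the pose commanded when the call began, along the tool's axes at that moment; what a row does not reach only later rows make up. A row lasts 1/8 s, in which the tool goes at most 62.5 mm and 10.7 degrees, less where a joint would pass 70% of its speed; a pose out of reach is approached as far as the arm can. A call with a gripper value outside its range is refused whole. The fingers move at their own pace and stop on an object; the grip force is fixed at half the most. Time passes only in rows, so rows that repeat a pose let the fingers close. It gives the time, the measured TCP pose, the force, the opening and the grip force at its end, in the units of the state.
- arm.read_state(): the state, without advancing time (a new reading comes with each control period).
- cams.camera(name): name is "side" or "top"; returns (picture, depth): 384x512x3 uint8, red, green, blue; 384x512 float32, m along the optical axis (not along the pixel's ray), 0 where there is no reading.
- cams.calibration(name): a dict with "mtx" (3x3 intrinsics, pixels), "R" (3x3) and "t" (3): a world point X has camera coordinates R X + t. Camera axes: x right, y down, z forward; pixel columns grow to the right and rows downward; lengths in m; the calibration is good to about 2 mm. A picture is of the moment at which its call begins. calibration takes no time and is no camera call.
- arm.sign_off(): hands the job in; it is judged then, once.
The state is a dict: "time": time; "joints": joint angles; "joint_velocities": joint speeds; "tau": joint torques, N m; "position": TCP position; "tool_rot": TCP orientation; "force": force on the tool from outside, world axes, zero at the start; "ft_torque": the same for the moment, N m; "opening": opening from 0.0 (shut) to 1.0 (fully open); "finger_force": force on a finger pad.
Only numpy, scipy, OpenCV 4.12 (cv2) and the standard library are available. Lean on these libraries where they do the work, as an engineer would, in place of code of your own. Each camera call takes 0.05 s, during which the arm holds its last target. There are 200 camera calls.

## Task

Of the two low aluminium carriers on the bench, one holds a circuit board: push it along the bench, in between the two guide rails and under the low microscope head, until the big square chip in the middle of the board is right beneath the lens, and leave it there lying flat and square with the rails. Push only on the carrier itself and do not touch the board or let anything bump the microscope's head; leave the empty carrier and the other things on the bench where they are.

Things in the scene. Friction and masses are not known exactly. Their poses are not given: they have to be found in the camera images.
- carrier: the carrier with the board: loose aluminium slab 90 (x) by 160 (y) by 18 mm high, 0.27 to 0.55 kg, too wide to grip across; top of its board 22.5, of its clamp bars 22 mm up. Origin: centre of underside; y along its length. Starts before either open end of the rails, centre 180 to 205 mm from the lens axis along them, up to 10 mm off line, 0.15 rad askew; slides with friction, stays where left
- board: the green circuit board fixed on the carrier, 70 mm (x) by 100 mm (y), 4.5 mm high in all with metal shield cans and a 24 mm square black chip in its middle. Origin: centre of its underside, 18 mm above the carrier's underside. Do not touch it
- chip (a point): centre of the top of the black 24 mm chip: 22 mm above the middle of the carrier's underside
- spare: the empty carrier, the same slab and clamp bars without a board, loose, standing likewise in front of the other end of the rails. Origin: centre of its underside, y along its length. Leave it alone
- stand: fixed stand. Two steel rails 10 mm high along its y, 98 mm apart inside (4 mm play each side of a carrier), straight within 47 mm of the middle, then flaring at 35 degrees to a mouth 135 mm wide at 76 mm; open at both ends, no stop. Foot and 28 mm column 100 to 180 mm off on its +x side, away from the robot. Origin: on the bench below the lens. Yaw up to 0.2 rad either way
- head: the microscope's head, fixed on the stand, same origin and axes: white ring light of 24 mm radius, underside 36 mm above the bench (13 mm over the board); objective of 21 mm radius up to 112 mm; body 66 (x) by 58 (y) mm up to 192 mm; eyepieces leaning to +x up to 265 mm; boom 135 to 165 mm up, to the column. Do not bump it
- lens (a point): centre of the lens, on the underside of the head 36 mm above the bench: the point to bring the chip beneath
- bottle: a blue plastic bottle, 66 mm wide and 170 mm tall, standing beyond the carriers on the far side; origin: centre of its underside. Leave alone
- jar: an amber flux jar, 48 mm wide and 45 mm tall, standing on the far side; origin: centre of its underside. Leave alone
- driver: a screwdriver 170 mm long with a black handle, lying on the far side. Leave alone

How it is judged:
By the outcome, as a careful person would: the job done as asked, in the order asked, and still so for the second after the job is handed in, with the robot touching nothing.
It also fails if it takes over 43 s, if anything falls off the work surface, if the arm or the gripper's body presses on something with over 40 N, if the wrist force passes 120 N, or if a joint passes its speed limit or range.

## Working session

There is one attempt and no reset: what is moved stays moved. The work goes in short steps, Python scripts to look and compute and a tool call to move; the robot and the scene stay as the last step left them, time stands still between calls to the robot, and variables do not carry over. Pictures are saved under pics/ and viewed, at most 10 in all, crops included, and the job is handed in when it is done.

Besides the shell and the picture viewer there is one more tool, called after ">>>" as name([rows], argument=value, ...), one row to a line, values as JSON. servo_tool: Moves the arm, as the interface text tells. Its arguments: {"type":"object","properties":{"commands":{"type":"array","items":{"type":"array"}}},"required":["commands"]}

```bash
mkdir -p pics; python3 - <<'E'
from rig import arm,cams
import cv2,numpy as np
s=arm.read_state();print({k:np.round(s[k],3) for k in s})
for n in("top","side"):
    p,d=cams.camera(n);np.savez(f"pics/{n}0.npz",p=p,d=d,**cams.calibration(n))
    cv2.imwrite(f"pics/{n}0.png",cv2.resize(p[:,:,::-1],(800,600)))
    c=cams.calibration(n);print(n,-c["R"].T@c["t"],c["R"][2])
E
```

```text
{'time': np.float64(0.0), 'joints': array([ 0.99 ,  0.287,  1.578, -0.   ,  1.279, -0.15 ]), 'joint_velocities': array([-0.002,  0.001, -0.001,  0.001,  0.001,  0.001]), 'tau': array([ 1.0000e-03, -4.0596e+01, -2.9264e+01, -0.0000e+00,  6.0000e-03,
        0.0000e+00]), 'position': array([0.282, 0.613, 0.23 ]), 'tool_rot': array([-6.710e-01, -3.068e+00,  3.000e-03]), 'force': array([-0.652,  0.383,  0.151]), 'ft_torque': array([-0.013,  0.008,  0.019]), 'finger_force': np.float64(0.0), 'opening': np.float64(1.004)}
top [ 0.45487129 -0.02607359  1.05155903] [ 0.18108834  0.00681892 -0.98344319]
side [0.23869677 0.44416632 0.80154062] [ 0.41049964 -0.47561351 -0.77799861]
```

View pics/top0.png

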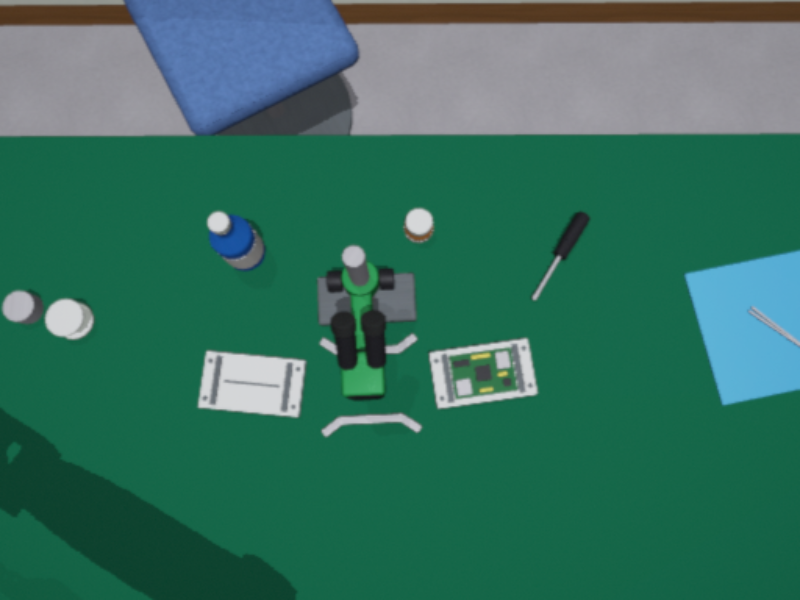

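View pics/side0.png

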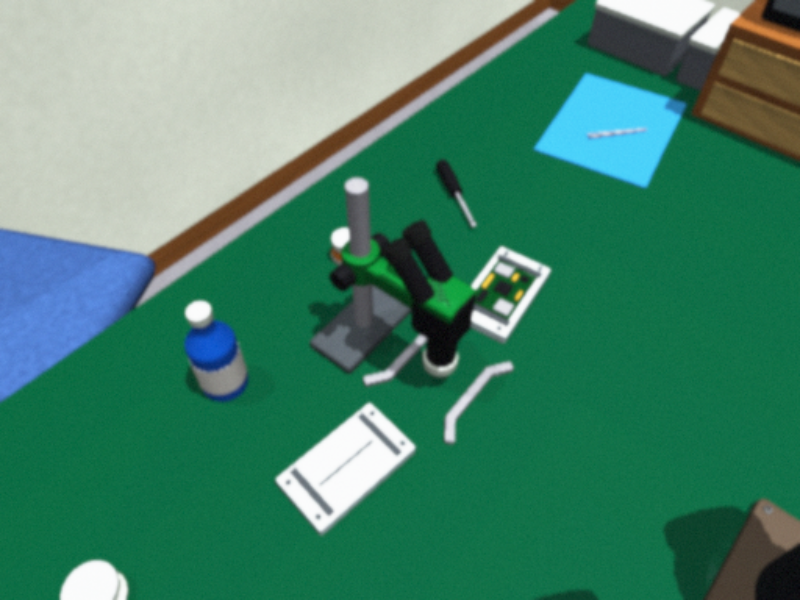

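The top view (800x600) shows the board carrier at about (483,373), on the right (-y) side, with the empty one at (252,383). The rails lie between them, around (370,385). I'll take enlarged crops to measure from.

```bash
python3 - <<'E'
import cv2,numpy as np
z=np.load("pics/top0.npz");p=z["p"]
print(z["mtx"])
c=p[205:285,200:350];cv2.imwrite("pics/topc.png",cv2.resize(c[:,:,::-1],None,fx=5.3333,fy=5.3333,interpolation=cv2.INTER_CUBIC))
s=np.load("pics/side0.npz");c=s["p"][150:290,220:360]
cv2.imwrite("pics/sidec.png",cv2.resize(c[:,:,::-1],(600,600),interpolation=cv2.INTER_CUBIC))
E
```

```text
[[413.04538983   0.         255.8791767 ]
 [  0.         413.04538983 194.36096526]
 [  0.           0.           1.        ]]
```

View pics/topc.png

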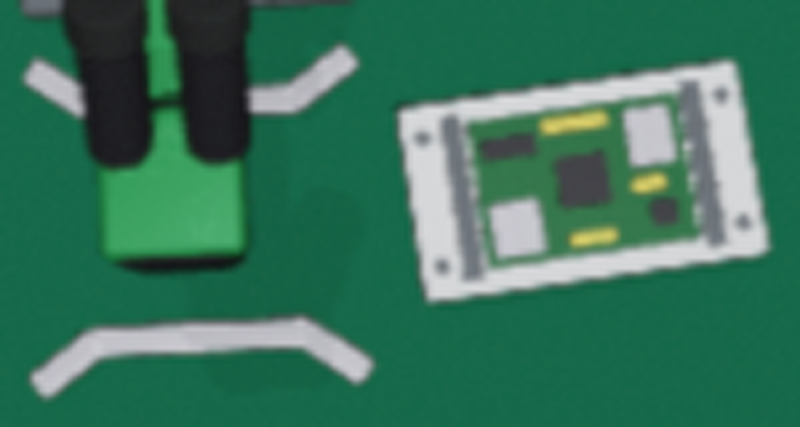

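View pics/sidec.png

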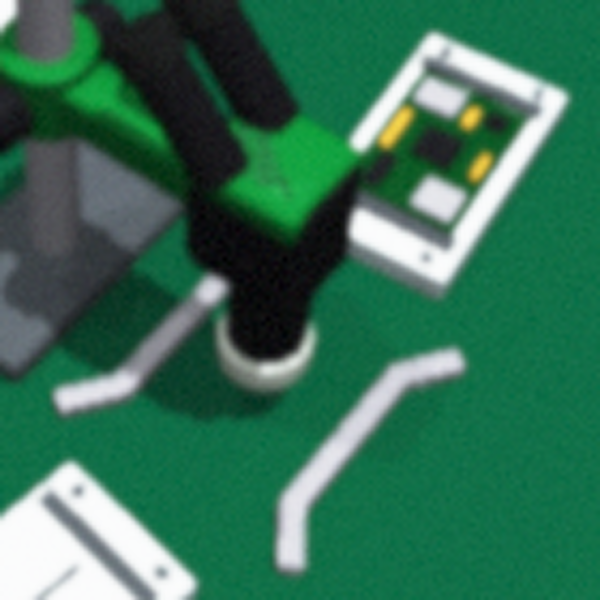

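Top crop:
- Near rail inner bends at (92,330) and (307,318), inner mouth tips at (30,378) and (373,367).
- Far rail mouth tips at (25,78) and (357,65), inner bend at (297,112).
- Carrier corners at (397,110), (737,62), (769,252) and (430,300), chip at (583,180).

In the side crop, the near rail mouth tip is at (463,360) and the head's ring is around (265,360).

```bash
cat > h.py <<'E'
import numpy as np
from scipy.optimize import least_squares
def ray(c,uv,z):
    uv=np.atleast_2d(uv).astype(float)
    d=np.c_[(uv-c["mtx"][:2,2])/c["mtx"][0,0],np.ones(len(uv))]@c["R"]
    o=-c["R"].T@c["t"]
    return (o+d*((z-o[2])/d[:,2])[:,None])[:,:2]
def proj(c,X):
    q=(np.atleast_2d(X)@c["R"].T+c["t"])@c["mtx"].T
    return q[:,:2]/q[:,2:]
def fit(P,M):
    f=lambda v:(M@np.array([[np.cos(v[2]),np.sin(v[2])],[-np.sin(v[2]),np.cos(v[2])]])+v[:2]-P).ravel()
    r=least_squares(f,[*P.mean(0),0]);return r.x,r.fun.reshape(-1,2)
E
python3 - <<'E'
from h import *
t=np.load("pics/top0.npz");s=np.load("pics/side0.npz")
T=lambda a:(np.array(a)+.5)/5.3333-.5+[200,205]
S=lambda a:(np.array(a)+.5)*140/600-.5+[220,150]
# image right=-y, up=+x
P=ray(t,T([(92,330),(307,318),(30,378),(373,367),(357,65),(25,78),(297,112)]),.010)
M=np.array([(-49,47),(-49,-47),(-67.5,76),(-67.5,-76),(67.5,-76),(67.5,76),(49,-47)])/1e3
v,e=fit(P,M);print("stand",v.round(4),(e*1e3).round(1).tolist())
C=ray(t,T([(397,110),(737,62),(769,252),(430,300)]),.018)
K=np.array([(45,80),(45,-80),(-45,-80),(-45,80)])/1e3
w,e=fit(C,K);print("carrier",w.round(4),(e*1e3).round(1).tolist(),"chip",ray(t,T((583,180)),.022))
c_,s_=np.cos(v[2]),np.sin(v[2]);d=w[:2]-v[:2]
print("carrier in stand", d@np.array([[c_,-s_],[s_,c_]]), w[2]-v[2])
# side check: near rail inner bends and tips
print("side proj stand",((proj(s,np.r_[[[*(np.array([[c_,-s_],[s_,c_]])@m+v[:2]),.010] for m in M]])-[220,150]+.5)*600/140).round(0).tolist())
E
```

```text
stand [0.5156 0.0296 0.0382] [[0.4, -3.4], [-1.5, 2.9], [2.8, -3.5], [3.5, 3.9], [-2.8, 2.2], [-2.4, -3.9], [0.1, 1.9]]
carrier [ 0.5335 -0.1513  0.1415] [[0.3, -1.3], [0.2, 0.8], [-0.0, -0.2], [-0.5, 0.6]] chip [[ 0.53326539 -0.15068687]]
carrier in stand [ 0.01088676 -0.18152337] 0.10325741102996418
side proj stand [[284.0, 492.0], [390.0, 368.0], [279.0, 555.0], [450.0, 350.0], [246.0, 221.0], [69.0, 403.0], [241.0, 271.0]]
```

Stand is at (0.5156, 0.0296), yaw 0.038. In the stand frame the carrier is 11 mm off line, at y = -181.5 mm, skewed 0.103 rad. First I'll raise the tool, align it with the rails and pass over the microscope.

>>> servo_tool([
  [0,[0,0,-6],[0,0,0.18]],
  [0,[0,0,-12],[0,0,0.36]],
  [0,[0,0,-17],[0,0,0.54]],
  [0,[-4,-4.5,-17],[0,0,0.72]],
  [0,[-8,-9,-17],[0,0,0.9]],
  [0,[-12,-13,-17],[0,0,1.1]],
  [0,[-16,-17.5,-17],[0,0,1.1]],
  [0,[-20,-22,-17],[0,0,1.1]],
  [0,[-25,-27,-17],[0,0,1.1]],
  [0,[-30,-33,-17],[0,0,1.1]],
  [0,[-35,-38,-17],[0,0,1.1]],
  [0,[-41.4,-45.2,-17],[0,0,1.1]],
])

```text
time: 1.6
position: [0.4495, 0.0905, 0.401]
tool_rot: [-2.176, -2.265, -0.0]
force: [1.1, -0.3, -0.4]
opening: 0.502
finger_force: 0.0
```

>>> servo_tool([
  [0,[-5,1,0],[0,0,0]],
  [0,[-10,2,0],[0,0,0]],
  [0,[-15,3,0],[0,0,0]],
  [0,[-20,4,0],[0,0.1,0]],
  [0,[-25,5,0],[0,0.2,0]],
  [0,[-30,6,0],[0,0.2,0]],
  [0,[-30,6,0],[0,0.2,0]],
  [0,[-30,6,0],[0,0.2,0]],
])

```text
time: 2.6
position: [0.5213, -0.2045, 0.4008]
tool_rot: [-2.071, -2.155, -0.208]
force: [-0.3, 0.5, 0.1]
opening: 0.502
finger_force: 0.0
```

```bash
cat >> h.py <<'E'
from scipy.spatial.transform import Rotation as Ro
V=np.array([.5156,.0296,.0382])
def st(xy,v=V):
    c,s=np.cos(v[2]),np.sin(v[2]);return (np.asarray(xy)[...,:2]-v[:2])@np.array([[c,-s],[s,c]])
def tool(s):
    R=Ro.from_rotvec(s["tool_rot"]).as_matrix()
    print("t",round(float(s["time"]),2),"TCP stand mm",(st(s["position"])*1e3).round(1),"z",round(s["position"][2]*1e3,1),"heading err",round(np.arctan2(R[1,1],R[0,1])-V[2],4),"tilt",round(np.arcsin(R[2,0]),3),"F",np.round(s["force"],1))
    return R
def shift(s,x,y,z):  # target in stand mm -> tool shift cm
    c,n=np.cos(V[2]),np.sin(V[2])
    X=np.r_[V[:2]+np.array([[c,-n],[n,c]])@[x/1e3,y/1e3],z/1e3]
    R=tool(s);print((R.T@(X-s["position"])*100).round(2))
E
python3 - <<'E'
from h import *
from rig import arm
shift(arm.read_state(),15,-300,100)
shift(arm.read_state(),15,-300,4)
E
```

```text
t 2.6 TCP stand mm [  -3.3 -234.1] z 400.8 heading err 0.0017 tilt 0.201 F [-0.3  0.5  0.1]
[-12.47   1.84  28.16]
t 2.6 TCP stand mm [  -3.3 -234.1] z 400.8 heading err 0.0017 tilt 0.201 F [-0.3  0.5  0.1]
[-14.39   1.85  37.56]
```

>>> servo_tool([
  [0,[-6,1,4],[0,0,0]],
  [0,[-10,1.8,9],[0,0,0]],
  [0,[-12,1.8,14],[0,0,0]],
  [0,[-12.5,1.8,19],[0,0,0]],
  [0,[-12.5,1.8,24],[0,0,0]],
  [0,[-13,1.8,28],[0,0,0]],
  [0,[-13.6,1.8,32],[0,0,0]],
  [0,[-14,1.8,35],[0,0,0]],
  [0,[-14.4,1.8,37],[0,0,0]],
  [0,[-14.4,1.8,37.5],[0,0,0]],
])

```text
time: 3.85
position: [0.5419, -0.2695, 0.0045]
tool_rot: [-2.069, -2.156, -0.208]
force: [0.2, 0.2, 0.5]
opening: 0.504
finger_force: 0.0
```

```bash
python3 - <<'E'
from h import *
from rig import arm,cams
import cv2
shift(arm.read_state(),15,-275,4)
p,d=cams.camera("top");np.savez("pics/top1.npz",p=p,d=d,**cams.calibration("top"))
q,d=cams.camera("side")
a=cv2.resize(p[190:300,230:380],(600,440),interpolation=cv2.INTER_CUBIC)
cv2.imwrite("pics/s1.png",cv2.resize(q[100:260,240:400],(600,600),interpolation=cv2.INTER_CUBIC)[:,:,::-1])
E
```

```text
t 3.85 TCP stand mm [  14.8 -299.8] z 4.5 heading err 0.003 tilt 0.201 F [0.2 0.2 0.5]
[2.42 0.02 0.55]
```

View pics/s1.png

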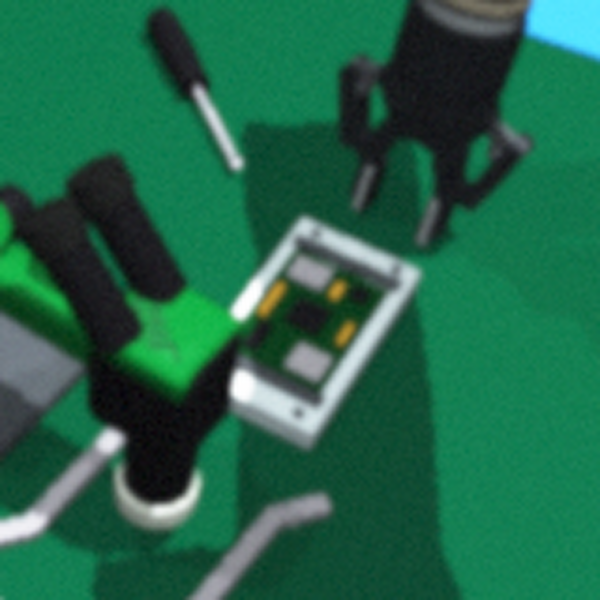

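The two finger tips sit just behind the carrier's far end, centred on it, with nothing else near them. Now pushing gently.

>>> servo_tool([
  [0,[1.47,0,0.3],[0,0,0]],
  [0,[2.45,0,0.5],[0,0,0]],
  [0,[2.94,0,0.6],[0,0,0]],
  [0,[3.43,0,0.7],[0,0,0]],
  [0,[3.92,0,0.8],[0,0,0]],
  [0,[4.41,0,0.9],[0,0,0]],
  [0,[4.9,0,1.0],[0,0,0]],
  [0,[5.39,0,1.1],[0,0,0]],
  [0,[5.88,0,1.2],[0,0,0]],
  [0,[6.37,0,1.3],[0,0,0]],
  [0,[6.86,0,1.4],[0,0,0]],
  [0,[6.86,0,1.4],[0,0,0]],
])

```text
time: 5.45
position: [0.5396, -0.2043, 0.0055]
tool_rot: [-2.075, -2.164, -0.201]
force: [-2.7, -14.5, 2.9]
opening: 0.498
finger_force: 6.8
```

```bash
python3 - <<'E'
from h import *
from rig import arm,cams
import cv2
shift(arm.read_state(),0,-200,4)
p,d=cams.camera("top");np.savez("pics/top2.npz",p=p,d=d,**cams.calibration("top"))
cv2.imwrite("pics/t2.png",cv2.resize(p[205:285,200:350],None,fx=5.3333,fy=5.3333,interpolation=cv2.INTER_CUBIC)[:,:,::-1])
E
```

```text
t 5.45 TCP stand mm [  15.  -234.7] z 5.5 heading err 0.0039 tilt 0.191 F [ -2.7 -14.5   2.9]
[ 3.38 -1.49  0.8 ]
```

View pics/t2.png

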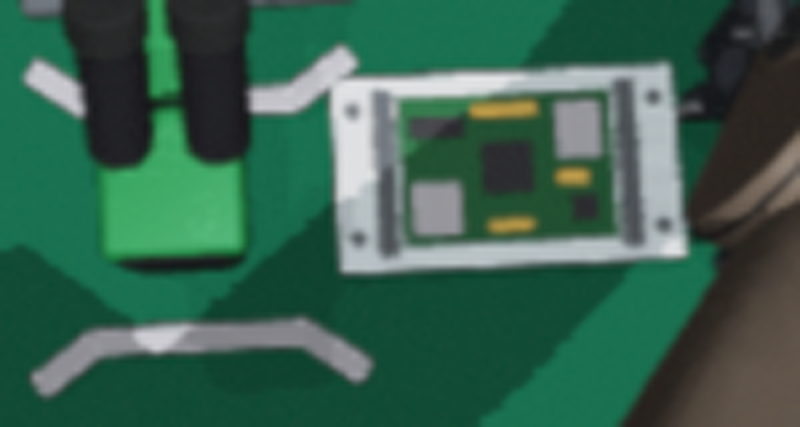

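The carrier now lies square to the tool, with corners at (330,83), (670,63), (687,257) and (342,272) and the chip at (508,166). It is still off line towards the far rail, so I'll compute by how much.

```bash
cat >> h.py <<'E'
def car(c,pts,chip,sc=5.3333,off=(200,205)):
    T=lambda a:(np.array(a)+.5)/sc-.5+off
    K=np.array([(45,80),(45,-80),(-45,-80),(-45,80)])/1e3
    w,e=fit(ray(c,T(pts),.018),K)
    print("carrier stand mm",(st(w[:2])*1e3).round(1),"yaw",round(w[2]-V[2],4),"res",(e*1e3).round(1).tolist(),"chip",(st(ray(c,T(chip),.022))*1e3).round(1))
E
python3 - <<'E'
from h import *
car(np.load("pics/top2.npz"),[(330,83),(670,63),(687,257),(342,272)],(508,166))
E
```

```text
carrier stand mm [  18.  -146.3] yaw 0.0146 res [[0.7, -0.6], [-0.3, 0.1], [0.6, 0.5], [-1.0, 0.0]] chip [[  18.6 -146.3]]
```

It is 18 mm off line and its front corner is already riding the far flare. I'll move the tool along the flare's slope so the carrier slides inward with it.

>>> servo_tool([
  [0,[0,-0.4,0],[0,0,0]],
  [0,[0,-0.8,0],[0,0,0]],
  [0,[0.3,-1.0,0.06],[0,0,0]],
  [0,[0.6,-1.2,0.12],[0,0,0]],
  [0,[0.9,-1.4,0.18],[0,0,0]],
  [0,[1.2,-1.6,0.24],[0,0,0]],
  [0,[1.5,-1.8,0.3],[0,0,0]],
  [0,[1.5,-1.8,0.3],[0,0,0]],
])

```text
time: 6.5
position: [0.5211, -0.1857, 0.0051]
tool_rot: [-2.073, -2.155, -0.21]
force: [1.1, -2.9, 2.1]
opening: 0.502
finger_force: 1.6
```

```bash
python3 - <<'E'
from h import *
from rig import arm,cams
import cv2
shift(arm.read_state(),0,-200,4)
p,d=cams.camera("top");np.savez("pics/top3.npz",p=p,d=d,**cams.calibration("top"))
cv2.imwrite("pics/t3.png",cv2.resize(p[205:285,200:350],None,fx=5.3333,fy=5.3333,interpolation=cv2.INTER_CUBIC)[:,:,::-1])
E
```

```text
t 6.5 TCP stand mm [  -2.8 -215.4] z 5.1 heading err 0.0005 tilt 0.201 F [ 1.1 -2.9  2.1]
[1.48 0.28 0.42]
```

View pics/t3.png

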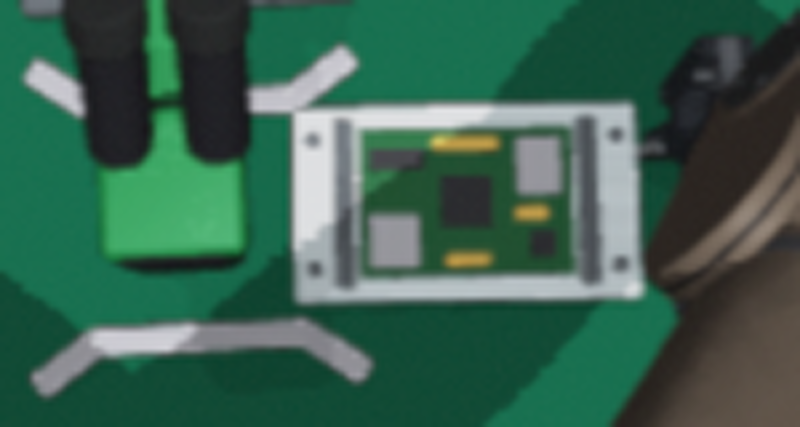

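The carrier has moved in line: corners at (292,112), (635,104), (643,295) and (295,302), chip at (466,202).

```bash
python3 - <<'E'
from h import *
car(np.load("pics/top3.npz"),[(292,112),(635,104),(643,295),(295,302)],(466,202))
E
```

```text
carrier stand mm [   2.7 -126.2] yaw -0.018 res [[1.0, -0.5], [0.5, 0.9], [-0.7, 0.4], [-0.7, -0.8]] chip [[   2.7 -125.9]]
```

>>> servo_tool([
  [0,[0.5,0,0.1],[0,0,0]],
  [0,[1.2,0,0.24],[0,0,0]],
  [0,[2.0,-0.1,0.41],[0,0,0]],
  [0,[2.9,-0.1,0.59],[0,0,0]],
  [0,[3.8,-0.2,0.77],[0,0,0]],
  [0,[4.7,-0.2,0.95],[0,0,0]],
  [0,[5.6,-0.2,1.14],[0,0,0]],
  [0,[6.5,-0.2,1.32],[0,0,0]],
  [0,[7.3,-0.2,1.48],[0,0,0]],
  [0,[8.1,-0.2,1.64],[0,0,0]],
  [0,[8.6,-0.2,1.74],[0,0,0]],
  [0,[8.8,-0.2,1.78],[0,0,0]],
])

```text
time: 8.05
position: [0.5149, -0.0962, 0.0051]
tool_rot: [-2.071, -2.156, -0.208]
force: [1.3, -2.7, 1.7]
opening: 0.497
finger_force: 1.7
```

```bash
python3 - <<'E'
from h import *
from rig import arm,cams
import cv2
shift(arm.read_state(),-5,-89,4)
p,d=cams.camera("top");np.savez("pics/top4.npz",p=p,d=d,**cams.calibration("top"))
q,_=cams.camera("side");np.savez("pics/side4.npz",p=q,**cams.calibration("side"))
a=cv2.resize(p[205:285,220:320],(500,400),interpolation=cv2.INTER_CUBIC)
b=cv2.resize(q[190:290,270:345],(300,400),interpolation=cv2.INTER_CUBIC)
cv2.imwrite("pics/t4.png",np.hstack([a,b])[:,:,::-1])
E
```

```text
t 8.05 TCP stand mm [  -5.5 -125.7] z 5.1 heading err 0.0022 tilt 0.2 F [ 1.3 -2.7  1.7]
[3.57 0.06 0.83]
```

View pics/t4.png

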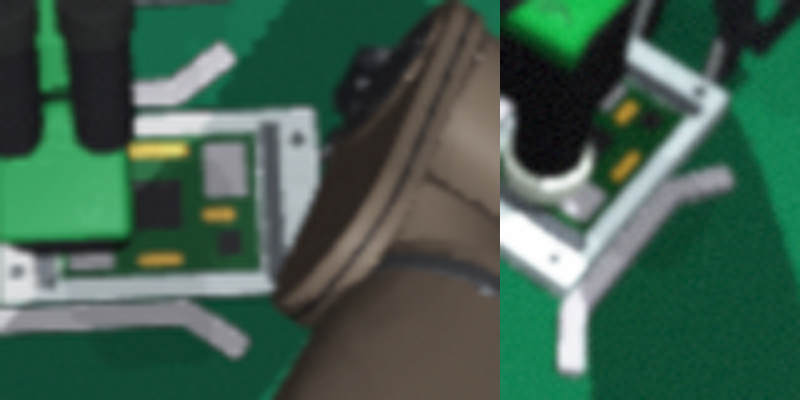

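The carrier is between the rails, with its far edge at (310,110)–(320,165) in the left panel, and the wrist is well clear of the head. I'll approach slowly and stop about 2 mm short.

>>> servo_tool([
  [0,[0.4,0,0.08],[0,0,0]],
  [0,[0.9,0,0.18],[0,0,0]],
  [0,[1.4,0,0.28],[0,0,0]],
  [0,[1.9,0,0.38],[0,0,0]],
  [0,[2.4,0,0.48],[0,0,0]],
  [0,[2.8,0,0.56],[0,0,0]],
  [0,[3.1,0,0.62],[0,0,0]],
  [0,[3.3,0,0.66],[0,0,0]],
  [0,[3.4,0,0.69],[0,0,0]],
  [0,[3.4,0,0.69],[0,0,0]],
])

```text
time: 9.4
position: [0.5136, -0.0617, 0.0051]
tool_rot: [-2.071, -2.156, -0.208]
force: [-0.1, -1.7, -0.0]
opening: 0.501
finger_force: 0.7
```

```bash
python3 - <<'E'
from h import *
from rig import arm,cams
import cv2
shift(arm.read_state(),-5,-89,4)
p,d=cams.camera("top");np.savez("pics/top5.npz",p=p,d=d,**cams.calibration("top"))
q,_=cams.camera("side");np.savez("pics/side5.npz",p=q,**cams.calibration("side"))
a=cv2.resize(p[200:290,190:290],(400,360),interpolation=cv2.INTER_CUBIC)
b=cv2.resize(q[190:300,235:345],(400,400),interpolation=cv2.INTER_CUBIC)
a=cv2.copyMakeBorder(a,0,40,0,0,cv2.BORDER_CONSTANT)
cv2.imwrite("pics/t5.png",np.hstack([a,b])[:,:,::-1])
E
```

```text
t 9.4 TCP stand mm [ -5.5 -91.2] z 5.1 heading err 0.0018 tilt 0.2 F [-0.1 -1.7 -0. ]
[0.19 0.05 0.15]
```

View pics/t5.png

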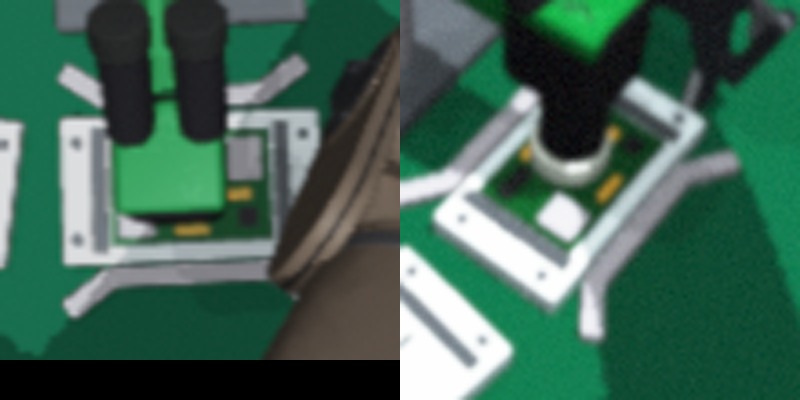

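The front corners are at (60,120) and (64,266) and the back far corner at (320,110) in the left panel. In the right panel they are at (35,215), (155,300), (303,122) and (237,80) after subtracting the 400 px offset.

```bash
python3 - <<'E'
from h import *
K=np.array([(45,80),(-45,80),(45,-80),(-45,-80)])/1e3
for f,sc,off,pts,idx in (("top5",4,(190,200),[(60,120),(64,266),(320,110)],[0,1,2]),("side5",400/110,(235,190),[(35,215),(155,300),(303,122),(237,80)],[0,1,3,2])):
    P=ray(np.load(f"pics/{f}.npz"),(np.array(pts)+.5)/sc-.5+off,.018)
    w,e=fit(P,K[idx]);print(f,(st(w[:2])*1e3).round(1),round(w[2]-V[2],4),(e*1e3).round(1).tolist())
# automatic sub-pixel: stand and carrier edges in depth/gray of the top view along lines in stand x at given y
t=np.load("pics/top5.npz");g=t["p"].astype(float).mean(2)
import cv2
c,n=np.cos(V[2]),np.sin(V[2]);Rm=np.array([[c,-n],[n,c]])
def line(p0,p1,z,N):
    X=np.linspace(p0,p1,N)/1e3;W=np.c_[X@Rm.T+V[:2],np.full(N,z)]
    q=proj(t,W).astype(np.float32);return cv2.remap(g.astype(np.float32),q[:,:1],q[:,1:],cv2.INTER_LINEAR).ravel()
# front edge
for x in(-35,-20,20,35):
    a=np.mean([line((x+k,60),(x+k,100),.018,161) for k in np.linspace(-4,4,9)],0);print("front edge y",60+np.argmin(np.gradient(a))*.25)
# near/far edges near front end (y 62..75): carrier x edges
for y in(62,70):
    a=np.mean([line((-65,y+k),(65,y+k),.018,521) for k in np.linspace(-3,3,7)],0);gr=np.gradient(a)
    print("edges x",-65+np.argmax(gr[:200])*.25,-65+(320+np.argmin(gr[320:]))*.25)
E
```

```text
top5 [-2.3 -3. ] -0.0005 [[-0.0, -1.4], [0.2, -0.3], [-0.2, 1.7]]
side5 [-12.2  -1.6] -0.087 [[-1.4, -3.2], [-2.1, 5.2], [-18.0, 2.0], [21.4, -4.0]]
front edge y 78.25
front edge y 76.25
front edge y 78.25
front edge y 78.5
edges x -47.25 42.75
edges x -45.5 43.75
```

```bash
python3 - <<'E'
from h import *
K=np.array([(45,80),(-45,80),(-45,-80)])/1e3
P=ray(np.load("pics/side5.npz"),(np.array([(35,215),(155,300),(303,122)])+.5)/(400/110)-.5+[235,190],.018)
w,e=fit(P,K);print((st(w[:2])*1e3).round(1),round(w[2]-V[2],4),(e*1e3).round(1).tolist())
# stand from side0, near rail inner bends and tips
s=np.load("pics/side0.npz");S=lambda a:(np.array(a)+.5)*140/600-.5+[220,150]
print((st(ray(s,S([(285,492),(388,365)]),.010))*1e3).round(1))
# stand from top0 pairs
t=np.load("pics/top0.npz");T=lambda a:(np.array(a)+.5)/5.3333-.5+[200,205]
print((st(ray(t,T([(92,330),(307,318),(30,378),(373,367),(357,65),(25,78),(297,112)]),.010))*1e3).round(1).tolist())
E
```

```text
[-2.6 -1.8] 0.0092 [[0.6, 1.2], [-0.1, 1.0], [-0.6, -2.2]]
[[-49.8  46.7]
 [-47.7 -47.8]]
[[-49.2, 50.4], [-47.5, -49.9], [-70.1, 79.7], [-71.1, -79.7], [70.2, -78.3], [70.1, 79.9], [48.9, -48.9]]
```

The carrier is square, about 2 mm short, and within the rail play sideways. One last nudge of about 2 mm, with a slight slant toward the centre.

>>> servo_tool([
  [0,[0.05,0.01,0.01],[0,0,0]],
  [0,[0.1,0.03,0.02],[0,0,0]],
  [0,[0.15,0.04,0.03],[0,0,0]],
  [0,[0.2,0.06,0.04],[0,0,0]],
  [0,[0.22,0.06,0.04],[0,0,0]],
  [0,[0.22,0.06,0.04],[0,0,0]],
])

```text
time: 10.25
position: [0.5142, -0.0596, 0.0051]
tool_rot: [-2.072, -2.156, -0.208]
force: [0.3, -1.7, -0.7]
opening: 0.504
finger_force: 0.8
```

```bash
python3 - <<'E'
from h import *
from rig import arm
shift(arm.read_state(),-5,-150,4)
shift(arm.read_state(),-5,-160,300)
E
```

```text
t 10.25 TCP stand mm [ -4.8 -89. ] z 5.1 heading err 0.0018 tilt 0.2 F [ 0.3 -1.7 -0.7]
[-6.   -0.03 -1.1 ]
t 10.25 TCP stand mm [ -4.8 -89. ] z 5.1 heading err 0.0018 tilt 0.2 F [ 0.3 -1.7 -0.7]
[-1.090e+00 -3.000e-02 -3.031e+01]
```

Backing straight off, then checking with an unobstructed view.

>>> servo_tool([
  [0,[-0.5,0,-0.1],[0,0,0]],
  [0,[-2,0,-0.4],[0,0,0]],
  [0,[-4,0,-0.8],[0,0,0]],
  [0,[-7,0,-1.5],[0,0,0]],
  [0,[-11,0,-2.5],[0,0,0]],
  [0,[-15,0,-5],[0,0,0]],
  [0,[-18,0,-9],[0,0,0]],
  [0,[-18,0,-12],[0,0,0]],
  [0,[-18,0,-12],[0,0,0]],
])

```text
time: 11.38
position: [0.5237, -0.2633, 0.09]
tool_rot: [-2.079, -2.159, -0.209]
force: [-0.4, -0.6, -0.0]
opening: 0.5
finger_force: 0.0
```

```bash
python3 - <<'E'
from h import *
from rig import arm,cams
import cv2
tool(arm.read_state())
p,d=cams.camera("top");np.savez("pics/top6.npz",p=p,d=d,**cams.calibration("top"))
q,_=cams.camera("side");np.savez("pics/side6.npz",p=q,**cams.calibration("side"))
a=cv2.resize(p[210:280,195:295],(800,560),interpolation=cv2.INTER_CUBIC)
cv2.imwrite("pics/t6.png",a[:,:,::-1])
E
```

```text
t 11.38 TCP stand mm [  -3.1 -293. ] z 90.0 heading err -0.0007 tilt 0.196 F [-0.4 -0.6 -0. ]
```

View pics/t6.png

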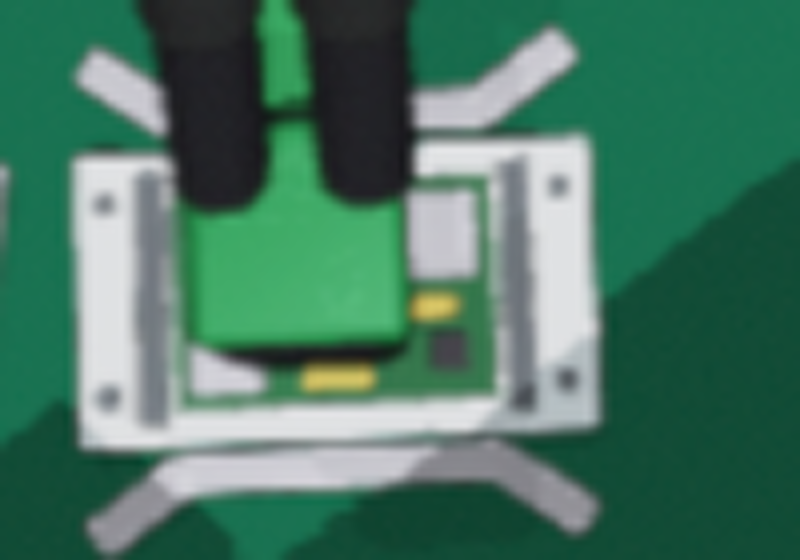

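Carrier corners are at (72,158), (591,137), (601,428) and (80,450). Rail tips are at (75,75), (578,57), (600,508) and (87,525), and the near bends at (167,468) and (488,446).

```bash
python3 - <<'E'
from h import *
t=np.load("pics/top6.npz")
car(t,[(72,158),(591,137),(601,428),(80,450)],(300,300),8,(195,210))
P=ray(t,(np.array([(75,75),(578,57),(600,508),(87,525)])+.5)/8-.5+[195,210],.010)
v,e=fit(P,np.array([(70,80),(70,-80),(-70,-80),(-70,80)])/1e3);print("stand from tips",v.round(4),(st(v[:2])*1e3).round(1),(e*1e3).round(1).tolist())
E
```

```text
carrier stand mm [-1.2 -0.5] yaw 0.0026 res [[-0.1, -1.4], [-0.1, 1.4], [-0.0, 0.4], [0.2, -0.5]] chip [[-3.5 10.6]]
stand from tips [0.516  0.0299 0.0398] [0.4 0.3] [[-0.6, -0.4], [0.1, -0.6], [0.8, -0.0], [-0.3, 1.0]]
```

The carrier sits within about 1.5 mm of the lens axis and 0.003 rad of square, and the arm is clear.

```bash
python3 -c "
from rig import arm
print(arm.sign_off())"
```

```text
the job is handed in; nothing more can be done
None
```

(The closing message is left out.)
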